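# Run-free check of the reel turntable

## Robot

A 7-joint arm with a two-finger parallel gripper is mounted at the origin on a cart in front of the work surface, level with it; the furniture and walls round the work are solid. World frame = base frame: x ahead of the robot, y to its left, z up, the work surface at z = 0. Lengths are in m, angles in rad, forces in N, time in s.
With the tool pointing down it reaches from about 0.35 to 0.9 m from the base axis. Payload 7.2 kg.
Tool frame: the origin (TCP) lies on the centre line of the jaws, within the pads' length; the fingertips stand 17 mm ahead of it and the grasp point (between the pads) lies 2 mm behind it; z points along the fingers, y is the line along which they close (so a half turn about z gives the same grasp; the last joint's range is limited). The gripper opens to 88 mm and grips with 3 to 60 N. Pads are 20 mm wide; open, the fingers measure 115 mm over their backs; the gripper's body (75 mm by 178 mm) begins 61 mm behind the grasp point.
Start: joints at [-1.261, 0.411, -0.013, 1.596, 0.006, 1.134, -0.082], TCP at [0.231, 0.581, 0.24] pointing down, gripper open.
Joint ranges: [-2.95, 2.95], [-0.29, 1.99], [-1.47, 1.44], [0.14, 2.54], [-1.03, 4.17], [0.13, 1.85], [-2.86, 2.86]. Speed limits (rad/s): [2.39, 2.39, 3.01, 3.01, 3.14, 3.14, 3.14].

## Interface

Orientations are given as a unit quaternion [w, x, y, z].
In Python, from cell import status, eyes, ticket gives the robot as it stands.
- The arm moves only by the shell command python3 -m creep 'ROWS'. ROWS is JSON, one flat list of numbers, 5 for each row, row after row: the finger opening in mm, from 0 to 87.8, then the shift along the tool's x, y, z in units of 40 mm (1.0 is 40 mm), then the turn about the tool's z in units of 6 degrees (1.0 is 6 degrees). In form: [gripper, x, y, z, turn, gripper, x, y, z, turn, ...]. A call has 1 to 10 rows; each row is the pose to reach, as a shift and turn from the pose commanded when the call began, along the tool's axes at that moment; what a row does not reach only later rows make up. A row lasts 1/10 s, in which the tool goes at most 50 mm and 8.59 degrees, less where a joint would pass 70% of its speed; a pose out of reach is approached as far as the arm can. A call with a gripper value outside its range is refused whole. The fingers move at their own pace and stop on an object; the grip force is fixed at half the most. Time passes only in rows, so rows that repeat a pose let the fingers close. It gives the time, the measured TCP pose, the force, the opening and the grip force at its end, in the units of the state.
- status.get_state(): the state, without advancing time (a new reading comes with each control period).
- eyes.read_camera(name): name is "side" or "top" or "wrist"; returns a dict with "frame" (480x640x3 uint8, red, green, blue), "depth" (480x640 float32, m along the optical axis (not along the pixel's ray), 0 where there is no reading), "mtx" (3x3 intrinsics, pixels), "T" (4x4, takes a point from camera to world coordinates). Camera axes: x right, y down, z forward; pixel columns grow to the right and rows downward; lengths in m; the calibration is good to about 2 mm. A picture is of the moment at which its call begins.
- ticket.job_done(): hands the job in; it is judged then, once.
The state is a dict: "clock": time; "joint_pos": joint angles; "dq": joint speeds; "joint_efforts": joint torques, N m; "tcp_pos": TCP position; "eef_rot": TCP orientation; "force": force on the tool from outside, world axes, zero at the start; "ft_torque": the same for the moment, N m; "opening": finger opening in m; "gripper_force": force on a finger pad.
Only numpy, scipy, OpenCV 4.12 (cv2) and the standard library are available. Lean on these libraries where they do the work, as an engineer would, in place of code of your own. Each camera call takes 0.05 s, during which the arm holds its last target. There are 200 camera calls.

## Task

Check that the reel turntable runs freely and leave it ready for loading: flick the platter spinning with a fingertip (its peg is there for that), and let it run untouched for a good two seconds while it still turns briskly. Then brake it with the fingertips pressed on the flat of the platter, away from the peg, so that it stands with its tab at the pointer (a last nudge with the pressing fingertip is fine), and finish while holding it there, still pressing down lightly but firmly. Pinch and lift nothing, and leave the things standing around alone.

Things in the scene. Friction and masses are not known exactly. Their poses are not given: they have to be found in the camera images.
- stand: the turntable's grey stand, fixed to the bench: round foot 184 mm across; origin at the centre of its underside on the bench, z up along the turntable's axis; its -x side carries an upright 16 mm wide post, 132 to 144 mm from the axis, top 47 mm above the bench, with the pointer on it
- platter: round aluminium platter, 220 mm across, 10 thick, flat top 44 mm above the bench; hub 40 mm across, 3 high. Origin: centre of its underside, on the axis, z up. Turns freely either way without end; friction slows it by some 0.1 to 0.5 rad/s each second. On a springy spindle: pressed down it gives 0.4 mm per newton, up to 6 mm, and comes back; mass about 0.6 kg
- peg_top (a point): centre of the top of the platter's one upright steel finger peg, 14 mm thick, 22 mm high above the platter's top, standing 90 mm from the axis (in the platter's frame at +y)
- tab_end (a point): the mark: top of the outer end of the small dark tab, 8 mm wide, that sticks out 10 mm from the platter's rim; 120 mm from the axis, level with the platter's top (in the platter's frame at -x, so seen from above the peg is a quarter turn clockwise from the tab); a thin dark line on the platter leads to it
- pointer_tip (a point): tip of the stand's small dark conical pointer, which points inward at the rim from outside; 122 mm from the axis, at the height of the platter's top
- vial: a small upright white flux vial, 27 mm thick, 68 high; origin at the centre of its underside; a loose bystander, to be left alone
- cap: a small upright electrolytic capacitor, 16 mm thick, 26 high; origin at the centre of its underside; a loose bystander, to be left alone
- sink: a finned aluminium heatsink, 30x36x22 mm; origin at the centre of its underside; a loose bystander, to be left alone
- coil: a small transformer, 28x36x32 mm; origin at the centre of its underside; a loose bystander, to be left alone

How it is judged:
By the outcome, as a careful person would: the job done as asked, in the order asked, and still so for the second after the job is handed in, while the arm keeps its last pose, push and grip.
It also fails if it takes over 32 s, if anything falls off the work surface, if the arm or the gripper's body presses on something with over 40 N, if the wrist force passes 120 N, or if a joint passes its speed limit or range.

## Working session

There is one attempt and no reset: what is moved stays moved. The work goes in short steps, Python scripts to look and compute and a shell command to move; the robot and the scene stay as the last step left them, time stands still between calls to the robot, and variables do not carry over. Pictures are saved under pics/ and viewed, at most 10 in all, crops included, and the job is handed in when it is done.

```bash
ls; mkdir -p pics; cat > h.py <<'E'
import numpy as np,cv2,json
from cell import status,eyes,ticket
def snap(n):
    c=eyes.read_camera(n); return c
def save(c,f,crop=None):
    im=c["frame"][:,:,::-1]
    if crop: im=im[crop[0]:crop[1],crop[2]:crop[3]]
    cv2.imwrite("pics/"+f,im)
def ray(c,uv,z):
    d=np.linalg.inv(c["mtx"])@np.array([uv[0],uv[1],1.]); T=np.array(c["T"])
    d=T[:3,:3]@d; o=T[:3,3]; return o+d*(z-o[2])/d[2]
def proj(c,p):
    T=np.linalg.inv(np.array(c["T"])); q=c["mtx"]@(T[:3,:3]@np.array(p)+T[:3,3]); return q[:2]/q[2]
E
python3 - <<'E'
from h import *
for n in("top","side"):
    c=snap(n); save(c,n+"0.png"); print(n,np.round(c["T"],3).tolist(),np.round(c["mtx"],1).tolist())
    np.savez(n+"0.npz",**c)
s=status.get_state()
print({k:np.round(v,4).tolist() for k,v in s.items()})
E
```

```text
pics
top [[0.015, -0.992, 0.122, 0.431], [-1.0, -0.015, -0.003, 0.111], [0.005, -0.122, -0.993, 0.95], [0.0, 0.0, 0.0, 1.0]] [[531.2, 0.0, 322.1], [0.0, 531.2, 237.5], [0.0, 0.0, 1.0]]
side [[-0.979, -0.1, 0.176, 0.401], [-0.203, 0.487, -0.85, 0.904], [-0.001, -0.868, -0.497, 0.536], [0.0, 0.0, 0.0, 1.0]] [[585.7, 0.0, 321.2], [0.0, 585.7, 234.4], [0.0, 0.0, 1.0]]
{'clock': 0.1, 'joint_pos': [-1.2612, 0.4118, -0.0127, 1.5969, 0.0056, 1.1343, -0.0822], 'dq': [0.0008, -0.0008, 0.0001, -0.0012, 0.0013, 0.0004, -0.0012], 'joint_efforts': [0.0021, -58.9093, 0.6432, -29.1711, -0.0539, 0.0145, 0.0], 'tcp_pos': [0.2304, 0.5805, 0.2389], 'eef_rot': [-0.0001, 0.1878, 0.9822, -0.0007], 'force': [-0.0244, 0.3522, 0.4435], 'ft_torque': [0.0167, 0.0012, 0.0363], 'gripper_force': 0.0, 'opening': 0.0878}
```

View pics/top0.png

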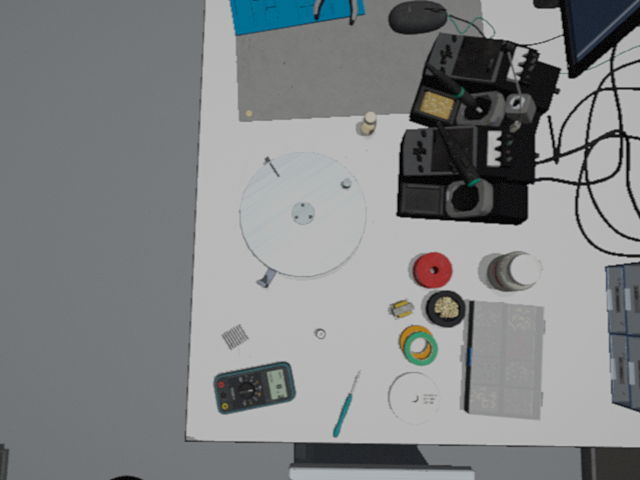

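View pics/side0.png

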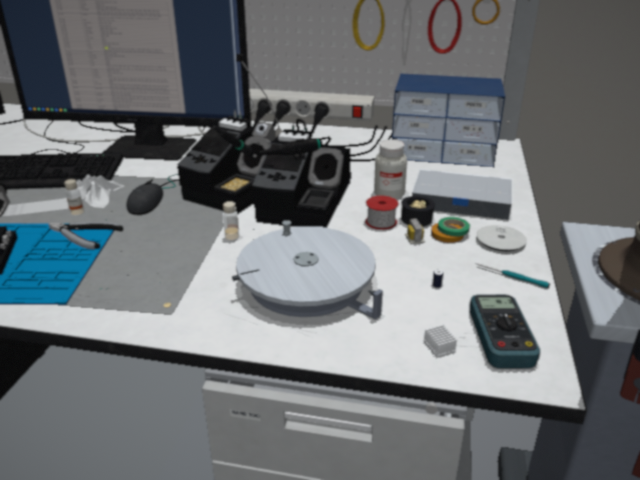

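The top view shows the platter centred near (303,213), with the tab at about (268,160), the peg top at (347,183) and the pointer post at (266,278). The side view shows the vial behind the platter at (231,220), the pointer at (375,295), the cap at (437,279) and the sink at (440,340). Next I'll measure these.

```bash
cat >> h.py <<'E'
def cloud(c):
    v,u=np.mgrid[0:480,0:640]; z=c["depth"]; K=c["mtx"]; T=np.array(c["T"])
    P=np.stack([(u-K[0,2])/K[0,0]*z,(v-K[1,2])/K[1,1]*z,z],-1)
    return P@T[:3,:3].T+T[:3,3]
E
python3 - <<'E'
from h import *
c=dict(np.load("top0.npz")); P=cloud(c)
R=(slice(130,320),slice(200,390))
z=P[...,2]
m=np.zeros((480,640),np.uint8); m[R]=((z[R]>0.036)&(z[R]<0.056))*255
cs,_=cv2.findContours(m,cv2.RETR_EXTERNAL,cv2.CHAIN_APPROX_NONE)
k=max(cs,key=cv2.contourArea); h=cv2.convexHull(k)
print(cv2.fitEllipse(k))
X=np.array([ray(c,p[0],0.044)[:2] for p in k])
from scipy.optimize import least_squares
r=least_squares(lambda q:np.hypot(*(X-q[:2]).T)-q[2],[.5,.14,.11],loss="soft_l1",f_scale=.001);print(r.x); ctr=r.x[:2]
# peg from depth
mp=np.zeros_like(m); mp[R]=((z[R]>0.058)&(z[R]<.08))*255
for q in cv2.findContours(mp,cv2.RETR_EXTERNAL,cv2.CHAIN_APPROX_NONE)[0]:
    if cv2.contourArea(q)>8: u=q[:,0].mean(0); print("peg",u,ray(c,u,.066)[:2])
g=cv2.cvtColor(c["frame"],cv2.COLOR_RGB2GRAY)
for nm,uv,zz in(("tab",(267,158),.044),("post",(264,282),.047),("peg",(347,183),.066),("vial",(370,118),.068),("cap",(320,333),.026),("sink",(235,337),.022),("coil",(401,309),.032)):
    p=ray(c,uv,zz)[:2]; d=p-ctr; print(nm,p.round(3),np.hypot(*d).round(4),np.degrees(np.arctan2(d[1],d[0])).round(1))
im=c["frame"][140:300,210:400,::-1]; cv2.imwrite("pics/z0.png",cv2.resize(im,None,fx=4,fy=3.75,interpolation=cv2.INTER_CUBIC))
E
```

```text
((302.9847412109375, 213.7609100341797), (124.30581665039062, 125.3574447631836), 105.3441390991211)
[0.58475672 0.14218865 0.10839663]
peg [346.80952381 182.33333333] [0.63497685 0.06821678]
tab [0.681 0.207] 0.1164 34.0
post [0.465 0.206] 0.1359 151.9
peg [0.634 0.068] 0.089 -56.6
vial [0.748 0.029] 0.1986 -34.6
cap [0.38 0.11] 0.2075 -171.1
sink [0.371 0.256] 0.2424 152.0
coil [ 0.423 -0.028] 0.2353 -133.6
```

View pics/z0.png

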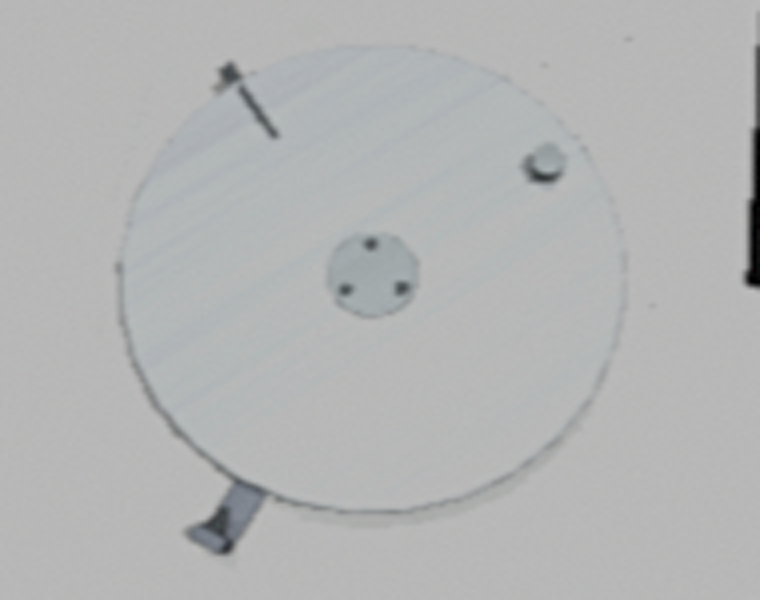

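The zoom puts the tab end at about (266,158) px and the pointer cone tip at about (266,275). I'll settle the bearings and clearance heights, then work out the approach.

```bash
cat >> h.py <<'E'
C=np.array([.5848,.1422])
def ang(p): return np.degrees(np.arctan2(p[1]-C[1],p[0]-C[0]))
def R(): 
    from scipy.spatial.transform import Rotation as Q
    w,x,y,z=status.get_state()["eef_rot"]; return Q.from_quat([x,y,z,w]).as_matrix()
def go(goal,yaw=None):  # units in tool axes to reach TCP goal
    s=status.get_state(); r=R(); t=r.T@(np.array(goal)-s["tcp_pos"])/.04
    y=np.degrees(np.arctan2(r[1,1],r[0,1])); return t.round(3), None if yaw is None else round(-(yaw-y)/6,2)
E
python3 - <<'E'
from h import *
for n,uv in(("top",(266.2,274.7)),):
    c=dict(np.load(n+"0.npz")); p=ray(c,uv,.044); print(p,ang(p),np.hypot(*(p[:2]-C)))
    p=ray(c,(262.5,284),.047); print("post",ang(p)); p=ray(c,(266.2,158.1),.044); print("tab",p,ang(p),np.hypot(*(p[:2]-C)))
P=cloud(c); 
for (a,b,e,f) in((.55,.8,-.15,-.02),(.55,.8,-.02,.1),(.4,.55,-.15,0),(.2,.5,.1,.7)):
    m=(P[...,0]>a)&(P[...,0]<b)&(P[...,1]>e)&(P[...,1]<f); print(a,b,e,f,P[m][:,2].max())
m=(P[...,2]>.075)&(P[...,0]>.5)&(P[...,1]>-.2)&(c["depth"]>0); print(P[m].min(0),P[m][:,1].max())
print(go([.669,.075,.14],15))
E
```

```text
[0.47735001 0.20304158 0.044     ] 150.48009131204674 0.12347954473573888
post 151.73149060346927
tab [0.68112607 0.20861687 0.044     ] 34.5862818677789 0.11700390327553492
0.55 0.8 -0.15 -0.02 0.29441334295854493
0.55 0.8 -0.02 0.1 0.07185466864522216
0.4 0.55 -0.15 0 0.045623441888728244
0.2 0.5 0.1 0.7 0.9501540881980041
[ 0.50016551 -0.19999696  0.0750002 ] -0.02391202610846667
(array([-14.852,  -7.699,   2.485]), np.float64(8.89))
```

```bash
python3 -m creep '[0,-14.85,-7.7,1.5,8.9,0,-14.85,-7.7,1.5,8.9,0,-14.85,-7.7,1.5,8.9,0,-14.85,-7.7,1.5,8.9,0,-14.85,-7.7,1.5,8.9,0,-14.85,-7.7,1.5,8.9,0,-14.85,-7.7,1.5,8.9,0,-14.85,-7.7,1.5,8.9,0,-14.85,-7.7,1.5,8.9,0,-14.85,-7.7,1.5,8.9]'; python3 -c "
from h import *
print(go([.669,.075,.12],15))"
```

```text
clock: 1.1
tcp_pos: [0.5577, 0.2032, 0.1946]
eef_rot: [-0.0, 0.609, 0.793, -0.0]
force: [0.1, 0.3, -0.4]
opening: 0.0111
gripper_force: 0.0
(array([-3.815,  1.859,  1.865]), np.float64(-0.0))
```

```bash
python3 -m creep '[0,0,0,0,0,0,0,0,0,0]' | head -2; python3 -c "
from h import *
print(go([.669,.075,.12],15))"
```

```text
clock: 1.3
tcp_pos: [0.5572, 0.2033, 0.1943]
(array([-3.813,  1.887,  1.858]), np.float64(-0.04))
```

```bash
python3 -m creep '[0,-3.81,1.88,1.86,0,0,-3.81,1.88,1.86,0,0,-3.81,1.88,1.86,0,0,-3.81,1.88,1.86,0,0,-3.81,1.88,1.86,0,0,-3.81,1.88,1.86,0]'; python3 -c "
from h import *
print(go([.669,.075,.067],15))
c=snap('wrist');save(c,'w1.png'); print(status.get_state()['force'])
for n in('top','side'):
  c=snap(n); P=cloud(c); m=(P[...,2]>.057)&(P[...,2]<.069)&(abs(np.hypot(P[...,0]-C[0],P[...,1]-C[1])-.09)<.012); q=P[m].mean(0); print(n,m.sum(),q,ang(q))
"
```

```text
clock: 1.9
tcp_pos: [0.6681, 0.0785, 0.1198]
eef_rot: [-0.001, 0.609, 0.793, -0.0]
force: [-0.5, 1.3, 0.0]
opening: 0.0005
gripper_force: 0.0
(array([-9.10e-02,  1.00e-03,  1.32e+00]), np.float64(-0.0))
[0.17331986 0.6600235  0.06258479]
top 0 [nan nan nan] nan
side 53 [0.63391123 0.07104452 0.06221091] -55.38671741801398<string>:6: RuntimeWarning: Mean of empty slice.
  ret = um.true_divide(
```

View pics/w1.png

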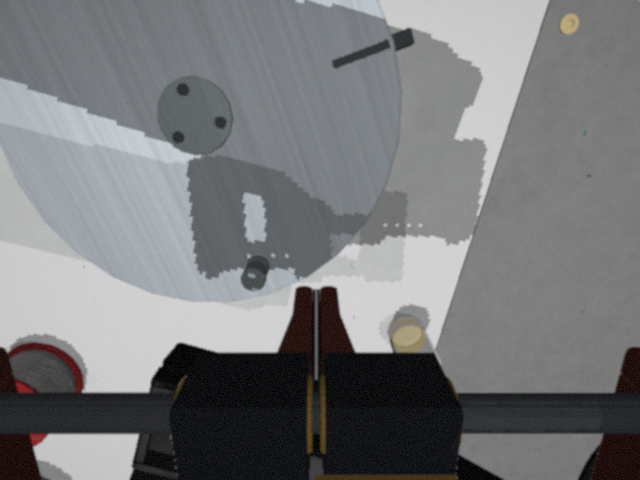

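The wrist view shows the closed tips at (317,290), the peg at (256,270) on the flick side, the tab at (400,42) and the vial at (407,330), clear of the tips. Next I'll lower the tips.

```bash
python3 -m creep '[0,-0.05,0,0.66,0,0,-0.05,0,1.32,0,0,-0.05,0,1.32,0,0,-0.05,0,1.32,0]'; python3 -c "
from h import *
print(go([.669,.075,.067],15))"
```

```text
clock: 2.45
tcp_pos: [0.6692, 0.0765, 0.0686]
eef_rot: [-0.0, 0.608, 0.794, 0.0]
force: [0.2, 0.3, 0.8]
opening: 0.0003
gripper_force: 0.0
(array([-0.035, -0.014,  0.039]), np.float64(0.01))
```

```bash
python3 -m creep '[0,0,-0.2,0,0,0,0,-0.55,0,0,0,0,-1.05,0,0,0,0.05,-1.7,0,0,0,0.25,-2.4,0,0,0,0.3,-2.7,0,0,0,0.35,-2.7,-0.9,0,0,0.6,-2.5,-1,0,0,0.9,-2,-1,0,0,0.95,-1.95,-1,0]'; python3 - <<'E'
from h import *
for k in range(3):
  t=status.get_state()["clock"]
  c=snap("side"); P=cloud(c); np.savez(f"s{k}.npz",**c)
  m=(P[...,2]>.057)&(P[...,2]<.069)&(abs(np.hypot(P[...,0]-C[0],P[...,1]-C[1])-.09)<.012)
  if m.sum()>5: q=P[m].mean(0); print(t,m.sum(),q,ang(q))
save(c,"s2.png"); c=snap("wrist"); print(status.get_state()["clock"]); save(c,"w2.png"); np.savez("w2.npz",**c)
print(go([.585,.092,.080],15))
E
```

```text
clock: 3.45
tcp_pos: [0.5862, 0.0947, 0.1094]
eef_rot: [0.001, 0.608, 0.794, 0.002]
force: [0.8, 1.4, -0.5]
opening: 0.0006
gripper_force: 0.0
3.45 71 [0.50863387 0.19366378 0.06246401] 145.9539740690777
3.5 71 [0.51827322 0.20652532 0.06256733] 135.96385434632828
3.55 75 [0.53008072 0.2172976  0.06263636] 126.07866092339748
3.65
(array([0.018, 0.04 , 0.693]), np.float64(-0.01))
```

View pics/s2.png

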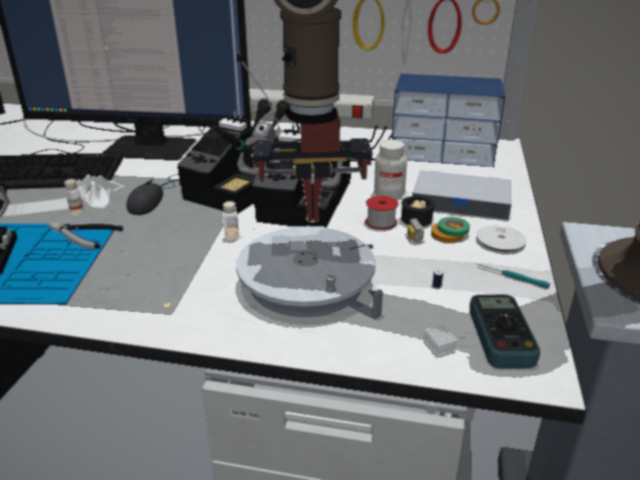

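The side view shows the platter spinning freely, with the peg at (330,283) px, the arm hovering behind it and nothing disturbed. It turns at about −3.45 rad/s. I'll hover low at r≈50 mm, inside the peg's circle, while it runs.

```bash
python3 -m creep '[0,0,0,0.3,0,0,0,0,0.6,0,0,0.02,0.04,0.9,0,0,0.02,0.04,0.9,0,0,0.02,0.04,0.9,0,0,0.02,0.04,0.9,0,0,0.02,0.04,0.9,0,0,0.02,0.04,0.9,0,0,0.02,0.04,0.9,0]'; cat >> h.py <<'E'
def peg(k=3):
  A=[]
  for i in range(k):
    t=status.get_state()["clock"]; c=snap("side"); P=cloud(c)
    m=(P[...,2]>.057)&(P[...,2]<.069)&(abs(np.hypot(P[...,0]-C[0],P[...,1]-C[1])-.09)<.012)
    if m.sum()>5: A.append((round(t,3),int(m.sum()),ang(P[m].mean(0)).round(2)))
  return A,c
E
python3 - <<'E'
from h import *
A,c=peg(4); print(A); s=status.get_state(); print(s["clock"],s["tcp_pos"],s["force"])
E
```

```text
clock: 4.55
tcp_pos: [0.5857, 0.0928, 0.0721]
eef_rot: [0.0, 0.609, 0.793, 0.0]
force: [-0.1, -0.4, -0.1]
opening: 0.0002
gripper_force: 0.0
[(4.55, 54, np.float64(-65.45)), (4.6, 38, np.float64(-73.67)), (4.7, 36, np.float64(-94.45))]
4.75 [0.58561753 0.09281811 0.07189049] [0.5155917  0.13992501 0.18814936]
```

```bash
python3 -m creep '[0,0,0,0,0,0,0,0,0,0,0,0,0,0.1,0,0,0,0,0.1,0,0,0,0,0.1,0,0,0,0,0.1,0]'; python3 - <<'E'
from h import *
A,c=peg(2); print(A); s=status.get_state(); print(s["clock"],s["tcp_pos"],s["force"])
E
```

```text
clock: 5.35
tcp_pos: [0.5856, 0.0927, 0.0677]
eef_rot: [-0.0, 0.609, 0.793, -0.0]
force: [0.3, -0.5, 0.1]
opening: 0.0007
gripper_force: 0.0
[(5.35, 68, np.float64(155.29)), (5.4, 72, np.float64(147.41))]
5.45 [0.58564718 0.09277418 0.06783364] [0.02299812 0.1550944  0.03123818]
```

```bash
python3 -m creep '[0,0,0,0,0,0,0,0,0,0,0,0,0,0,0,0,0,0,0.17,0,0,0,0,0.26,0,0,0,0,0.26,0,0,0,0,0.26,0]'; python3 - <<'E'
from h import *
A,c=peg(2); print(A); save(c,"s3.png",(220,330,220,400)); im=cv2.imread("pics/s3.png"); cv2.imwrite("pics/s3.png",cv2.resize(im,None,fx=4,fy=4,interpolation=cv2.INTER_CUBIC)); np.savez("s3.npz",**c)
c=snap("top"); save(c,"t3.png"); np.savez("t3.npz",**c); s=status.get_state(); print(s["clock"],s["tcp_pos"],s["force"])
E
```

```text
clock: 6.15
tcp_pos: [0.5863, 0.0929, 0.0577]
eef_rot: [0.0, 0.609, 0.793, 0.001]
force: [-0.6, 0.1, 7.7]
opening: 0.0004
gripper_force: 3.3
[(6.15, 59, np.float64(72.45)), (6.2, 57, np.float64(72.43))]
6.3 [0.58628897 0.09286371 0.05777385] [-0.25644784 -0.37149078  6.82041063]
```

View pics/s3.png

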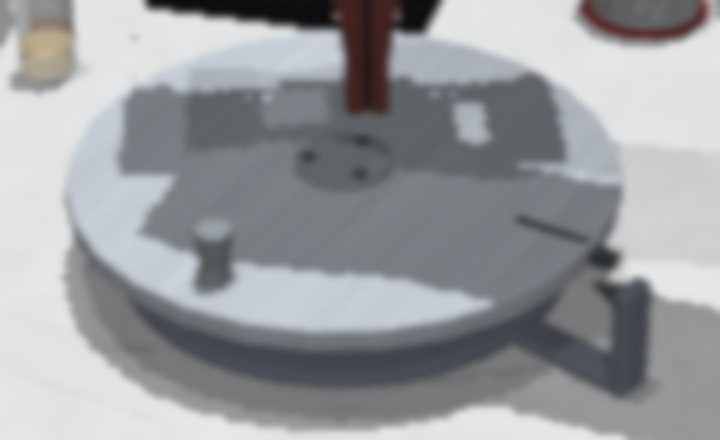

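View pics/t3.png

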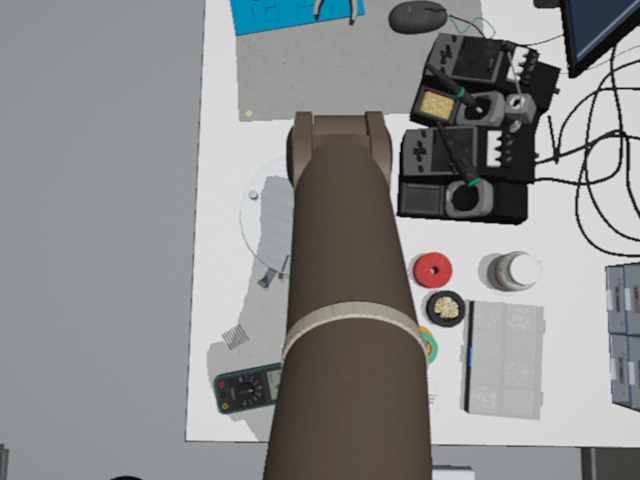

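The side view shows the platter stopped under the fingertips, with the tab at about (373,285) px, roughly 10° short of the pointer tip at (369.5,291). The top view shows the same, tab about (287,272) and pointer about (266,275). I'll zoom both and measure.

```bash
cat >> h.py <<'E'
def zoom(t,s,f):
    a=t["frame"][235:305,230:300,::-1]; b=s["frame"][260:330,325:395,::-1]
    cv2.imwrite("pics/"+f,np.hstack([cv2.resize(q,(400,400),interpolation=cv2.INTER_CUBIC) for q in(a,b)]))
E
python3 -c "
from h import *
zoom(dict(np.load('t3.npz')),dict(np.load('s3.npz')),'zz3.png')"
```

```text
(no output)
```

View pics/zz3.png

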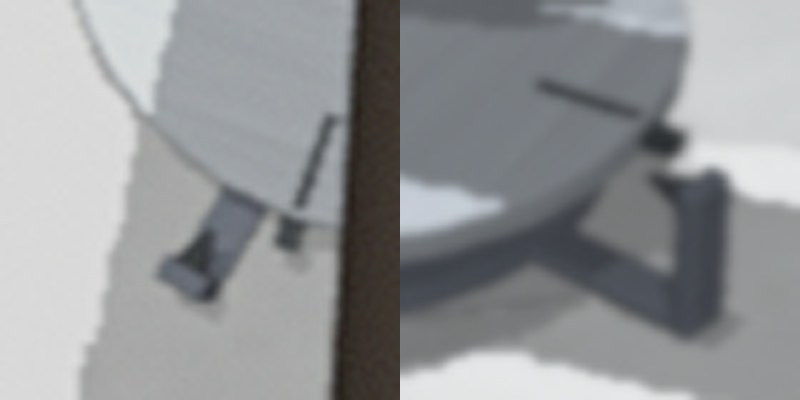

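```bash
python3 - <<'E'
from h import *
t=dict(np.load('t3.npz'));s=dict(np.load('s3.npz'))
L=lambda x,y:(230+x/5.714,235+y/5.714); Rr=lambda x,y:(325+(x-400)/5.714,260+y/5.714)
for n,c,uv,z in(("tab t",t,L(286,250),.041),("lin t",t,L(334,118),.041),("lin2 t",t,L(299,207),.041),("ptr t",t,L(208,232),.044),("cone base t",t,L(193,262),.045),("tab s",s,Rr(682,140),.041),("lin s",s,Rr(540,82),.041),("lin2 s",s,Rr(640,113),.041),("ptr s",s,Rr(655,178),.044)):
    p=ray(c,uv,z)[:2]; print(n,p.round(4),ang(p).round(2),np.hypot(*(p-C)).round(4))
st=status.get_state(); p=np.array(st["tcp_pos"]); d=p[:2]-C
for a in(8,9,10,11,12):
    r=np.radians(-a); q=C+np.array([[np.cos(r),-np.sin(r)],[np.sin(r),np.cos(r)]])@d; print(a,go([*q,p[2]])[0], a/6)
E
```

```text
tab t [0.4709 0.1795] 161.85 0.1198
lin t [0.5107 0.1661] 162.15 0.0778
lin2 t [0.4838 0.1759] 161.52 0.1064
ptr t [0.4758 0.2027] 150.98 0.1246
cone base t [0.4668 0.2068] 151.31 0.1345
tab s [0.4698 0.1874] 158.55 0.1235
lin s [0.5102 0.1681] 160.84 0.079
lin2 s [0.4822 0.1773] 161.14 0.1085
ptr s [0.474  0.2098] 148.6 0.1298
8 [ 0.051 -0.164 -0.   ] 1.3333333333333333
9 [ 0.059 -0.184 -0.   ] 1.5
10 [ 0.067 -0.204 -0.   ] 1.6666666666666667
11 [ 0.076 -0.224 -0.   ] 1.8333333333333333
12 [ 0.085 -0.244 -0.   ] 2.0
```

```bash
python3 -m creep '[0,0.01,-0.04,0,0.35,0,0.02,-0.09,0,0.7,0,0.04,-0.13,0,1.05,0,0.055,-0.17,0,1.4,0,0.072,-0.214,0,1.75,0,0.072,-0.214,0,1.75,0,0.072,-0.214,0,1.75]'; python3 - <<'E'
from h import *
c=snap("side"); t=snap("top"); zoom(t,c,"zz4.png"); np.savez("s4.npz",**c); np.savez("t4.npz",**t)
A,_=peg(2); print(A); s=status.get_state(); print(s["clock"],s["tcp_pos"],s["force"])
E
```

```text
clock: 7.0
tcp_pos: [0.5774, 0.0934, 0.0579]
eef_rot: [0.001, 0.679, 0.734, 0.001]
force: [-0.1, 0.1, 6.3]
opening: 0.0006
gripper_force: 3.2
[(7.1, 64, np.float64(62.13)), (7.15, 63, np.float64(62.24))]
7.2 [0.57738378 0.09335757 0.05782566] [ 0.50509494 -0.66007606  6.64418874]
```

View pics/zz4.png

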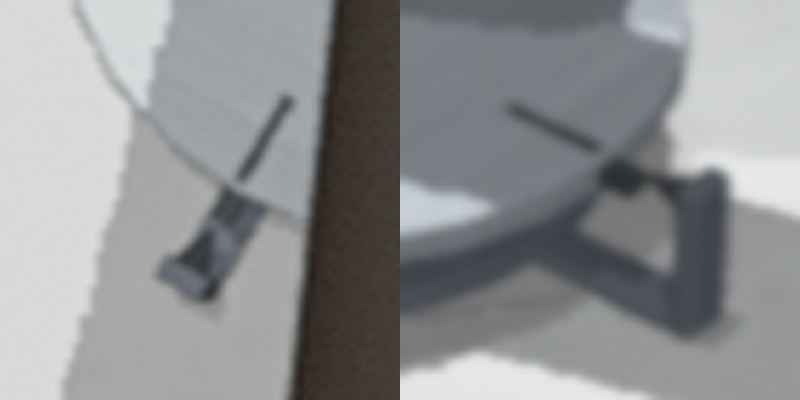

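The tab and its line now run straight into the cone tip in both views: top line (288,100)→(240,180) extends to the tip at (208,232). A numeric check follows.

```bash
python3 - <<'E'
from h import *
t=dict(np.load('t4.npz'));s=dict(np.load('s4.npz'))
L=lambda x,y:(230+x/5.714,235+y/5.714); Rr=lambda x,y:(325+(x-400)/5.714,260+y/5.714)
for n,c,uv,z in(("lin t",t,L(288,100),.041),("lin2 t",t,L(240,180),.041),("lin s",s,Rr(510,105),.041),("lin2 s",s,Rr(600,150),.041),("tab s",s,Rr(638,180),.041),("ptr s",s,Rr(645,182),.044),("ptr t",t,L(208,232),.044)):
    p=ray(c,uv,z)[:2]; print(n,p.round(4),ang(p).round(2),np.hypot(*(p-C)).round(4))
# robust: dark line pixels on platter
for n,c,lo in(("t",t,60),("s",s,60)):
    g=cv2.cvtColor(c["frame"],cv2.COLOR_RGB2GRAY); v,u=np.mgrid[0:480,0:640]
    a=[]
    pts=[ray(c,(x,y),.041)[:2] for y,x in zip(*np.where(g<85))]
    pts=np.array(pts); r=np.hypot(*(pts-C).T); A=np.degrees(np.arctan2(pts[:,1]-C[1],pts[:,0]-C[0]))
    k=(r>.077)&(r<.106)&(abs(A-151)<8); print(n,k.sum(),A[k].mean(),A[k].std())
    k=(r>.123)&(r<.130)&(abs(A-151)<8); print(" ptr",k.sum(),A[k].mean())
E
```

```text
lin t [0.5159 0.18  ] 151.23 0.0785
lin2 t [0.4917 0.1938] 151.01 0.1065
lin s [0.5162 0.1805] 150.85 0.0786
lin2 s [0.49   0.1961] 150.37 0.1091
tab s [0.4786 0.2074] 148.48 0.1246
ptr s [0.4762 0.2121] 147.23 0.1291
ptr t [0.4758 0.2027] 150.98 0.1246
t 4 152.5387861527699 3.7095577713309167
 ptr 10 150.9137238608163
s 17 150.63568178118436 0.4467908920899637
 ptr 19 148.7511645752002
```

```bash
python3 -c "
from h import *
print(ticket.job_done())"
```

```text
the job is handed in; nothing more can be done
None
```

The platter was flicked to about 3.4 rad/s and ran untouched for about 2.9 s. It was then braked with the fingertips and nudged about 10° so the tab is within roughly 1° of the pointer, and the job was handed in at 7.2 s with the fingertips pressing at about 6.5 N.

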